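# Draw out the oven rack with the puller

### The arm

A 7-joint arm with a two-finger parallel gripper is mounted at the origin on a cart in front of the work surface, level with it; the furniture and walls round the work are solid. World frame = base frame: x ahead of the robot, y to its left, z up, the work surface at z = 0. Lengths are in m, angles in rad, forces in N, time in s.
With the tool pointing down it reaches from about 0.375 to 0.925 m from the base axis. Payload 3.1 kg.
Tool frame: the origin (TCP) lies between the finger pads; the fingertips stand 19 mm ahead of it and the grasp point (between the pads) is the TCP; z points along the fingers, y is the direction in which the jaws open and shut (so a half turn about z gives the same grasp; the last joint's range is limited). The gripper opens to 85 mm and grips with 20 to 120 N. Pads are 22 mm wide; open, the fingers measure 114 mm over their backs; the gripper's body (76 mm by 85 mm) begins 54 mm behind the grasp point. The pads swing forward as they close: fully open they stand 13 mm farther back than shut.
Start: joints at [-1.318, 0.383, 0.044, 1.598, -0.018, 1.161, -0.05], TCP at [0.223, 0.61, 0.25] pointing down, gripper open.
Joint ranges: [-2.61, 2.61], [-0.41, 2.15], [-1.48, 1.57], [0, 2.5], [-1.57, 4.71], [0.05, 1.97], [-2.85, 2.85]. Speed limits (rad/s): [2.79, 2.79, 3.14, 3.14, 3.14, 3.14, 3.14].

### API

Orientations are given as a unit quaternion [x, y, z, w].
In Python, from bench import move_ptp, movel, move_j, move_gripper, pause, inverse_kinematics, read_camera, camera_params, MotionError, sign_off, look_for, tip_of, read_time_s, read_qpos, read_joint_vel, read_effort, read_eef_pos, read_tcp_rot, read_ft_force, read_ft_torque, read_finger_gap gives the robot as it stands. Calls block until the motion is done:
- move_ptp(position, orientation): joint-space move of the TCP to a pose.
- movel(position, orientation=None, speed=0.15): straight line of the TCP; orientation=None keeps the orientation; speed is the mean speed in m/s.
- move_j(angles): joint-space move.
- move_gripper(opening, effort=None): finger opening in m; effort is the grip in N (None keeps the last); returns when the fingers have stopped.
- pause(seconds).
- inverse_kinematics(position, orientation): joint angles nearest the present ones, or None.
- read_camera(name): name is "scene" or "side" or "wrist"; returns the picture (384x512x3 uint8, red, green, blue); there is no depth.
- camera_params(name): a dict with "K" (3x3 intrinsics, pixels), "dist_coeffs" ([k1, k2, p1, p2, k3] as OpenCV has them; the pictures are not rectified), "camera_from_world" (4x4, takes a point from world to camera coordinates). Camera axes: x right, y down, z forward; pixel columns grow to the right and rows downward; lengths in m; the calibration is good to about 2 mm. A picture is of the moment at which its call begins: read the wrist's pose just before it. camera_params takes no time and is no camera call; for the wrist camera it gives the pose at the moment of the call.
A pose or a line that the arm cannot do raises MotionError and nothing moves.
- sign_off(): hands the job in, once; it reports no verdict.
Trained networks look in the newest picture that a camera, given by its name, has taken for a name from the list of things; names that differ only in an ending like _2 or _b are one class to them, and where a whole thing is asked for, a point or a joint stands for the part that bears it (a point fixed in the world has none). Each returns a list of dicts, best first, with "confidence" (0 to 1); they miss things now and then, are a little off and sometimes report something else, mostly with a low value. They report only what shows in the picture. A call takes as long as a camera call.
- look_for(camera, name): "at" ([column, row] in pixels, amid what is visible of it).
- tip_of(camera, name): "at" ([column, row] in pixels: a listed point, or the origin of a listed thing).
Readings, each from a call of its own:
- read_time_s(): time.
- read_qpos(): joint angles.
- read_joint_vel(): joint speeds.
- read_effort(): joint torques, N m.
- read_eef_pos(): TCP position.
- read_tcp_rot(): TCP orientation.
- read_ft_force(): force on the tool from outside, world axes, zero at the start.
- read_ft_torque(): the same for the moment, N m.
- read_finger_gap(): finger opening in m.
Only numpy, scipy, OpenCV 4.12 (cv2) and the standard library are available. Lean on these libraries where they do the work, as an engineer would, in place of code of your own. Each camera call takes 0.05 s, during which the arm holds its last target.

### The job

The dish in the small table oven is done: take the rack puller, hook it behind the front bar of the wire rack and draw the rack all the way out to its stop, with the dish left standing on it. Then lay the puller down on the worktop so that its hot hook end rests on the cork trivet. Oven, rack and dish are hot, so touch them with nothing but the puller, and knock nothing over.

Things in the scene. Friction and masses are not known exactly. Their poses are not given: they have to be found in the camera images.
- oven: Small metal table oven, fixed, 340 wide x 220 deep x 213 high. Origin on the worktop under the middle of the opening, in the plane of the front; x points into the oven, y to its left, z up. Opening y -120 to 120, z 45 to 195. Its door lies open to the front: y -118 to 118, x -156 to 0, upper face at z 43. Right of the opening (y -120 to -205) two knobs stand out 22 mm.
- rack (a joint): Travel of the wire rack out of the oven (m): 0 fully in, 0.100 at its stop; it starts up to 0.015 out, slides along the oven's -x against 2 to 3 N of friction and stays where it is left. The rack is 220 wide, 170 deep; behind its front bar, level with it, 3.6 mm wires run back along x at y = -91, -65, -39, -13, 13, 39, 65, 91 mm, open between them.
- rack_bar (a point): Middle of the rack's front bar, on its centre line, axes as the oven's; moves with the rack. The bar is round, 6 mm thick, 220 mm long along y, 100 mm above the worktop, 22 mm inside the front when the rack is fully in. This point lies midway between two of the rack's wires (22 mm of open space). Free behind the bar for 30 mm, then the dish may stand.
- dish: Underside middle (z up) of the round glass dish (98 mm across, 48 mm high, about 0.2 kg) that stands loose on the rack, within 40 mm of the rack's middle line.
- puller_grip (a point): Grip point of the loose rack puller, half-way up its wooden handle (120 long, 22 wide, 26 high; from 70 mm behind this point to 50 mm ahead). x runs from handle to hook, z up as it lies. A 7 mm steel rod goes ahead, rises, runs level 19 mm above this point and turns straight down as the hook. 0.12 kg, balances about 25 mm ahead. It lies on handle and hook tip, hook down, left of the oven's door.
- puller_hook (a point): Tip (lowest point) of the puller's hook, 160 mm ahead of puller_grip and 13 mm below it, level with the handle's underside; axes as there. The hook is 7 mm thick and straight for 28 mm above the tip, up to the underside of the rod, which runs level for 65 mm behind it.
- trivet_top (a point): Middle of the upper face of the round cork trivet, 140 mm across, 9 mm thick, fixed, on the worktop to the right of the oven's door. The worktop is free between it and the robot.
- spice: Spice jar with a green lid, 46 mm thick, 106 mm high, loose, standing to the left of the puller; origin under its middle, z up.
- salt: Salt shaker, 44 mm thick, 90 mm high, loose, standing to the right of the oven, behind the trivet; origin under its middle, z up.

How it is judged:
By the outcome, as a careful person would: the job done as asked, in the order asked, and still so for the second after the job is handed in, with the robot touching nothing.
It also fails if it takes over 48 s, if anything falls off the work surface, if the arm or the gripper's body presses on something with over 40 N, if the wrist force passes 120 N, or if a joint passes its speed limit or range.

## Working session

There is one attempt and no reset: what is moved stays moved. The work goes in short steps, each a Python script; the robot and the scene stay as the last script left them, time stands still between calls to the robot, and variables do not carry over. Pictures are saved under pics/ and viewed, and the job is handed in when it is done.

```bash
ls; mkdir -p pics
cat > h.py <<'E'
import numpy as np, cv2
from bench import *
def save(cam,name):
    im=read_camera(cam); cv2.imwrite(f'pics/{name}.png',im[:,:,::-1]); return im
def ray(cam,uv,P=None):
    P=P or camera_params(cam); T=np.array(P['camera_from_world']); K=np.array(P['K']); d=np.array(P['dist_coeffs'])
    n=cv2.undistortPoints(np.array([[uv]],float),K,d)[0,0]
    R=T[:3,:3]; o=-R.T@T[:3,3]; v=R.T@np.array([n[0],n[1],1]); return o,v/np.linalg.norm(v)
def onz(cam,uv,z,P=None):
    o,v=ray(cam,uv,P); return o+v*(z-o[2])/v[2]
def tri(rays):
    A=sum(np.eye(3)-np.outer(v,v) for o,v in rays); b=sum((np.eye(3)-np.outer(v,v))@o for o,v in rays)
    p=np.linalg.solve(A,b); return p,[np.linalg.norm(np.cross(p-o,v)) for o,v in rays]
def proj(cam,p,P=None):
    P=P or camera_params(cam); T=np.array(P['camera_from_world']); 
    r=cv2.Rodrigues(T[:3,:3])[0]; return cv2.projectPoints(np.array(p,float).reshape(-1,3),r,T[:3,3],np.array(P['K']),np.array(P['dist_coeffs']))[0][:,0]
E
python3 - <<'E'
from h import *
print(read_time_s())
for c in ['scene','side','wrist']:
    P=camera_params(c); T=np.array(P['camera_from_world']); print(c,np.round(-T[:3,:3].T@T[:3,3],3),np.round(T[2,:3],2),np.round(P['K'][0][0]),P['dist_coeffs'])
    save(c,c+'0')
    for n in ['oven','rack','rack_bar','dish','puller_grip','puller_hook','trivet_top','spice','salt']:
        r=tip_of(c,n)
        print(n,[(np.round(x['at'],1).tolist(),round(x['confidence'],2)) for x in r[:3]])
print(read_time_s(), read_tcp_rot(), read_eef_pos())
E
```

```text
pics
0.0
scene [-0.792  0.95   1.126] [ 0.72 -0.45 -0.53] 494.0 [-0.17724431  0.          0.          0.          0.        ]
oven [([258.9, 195.1], 0.72)]Traceback (most recent call last):
  File "<stdin>", line 7, in <module>
ValueError: it knows: dish, oven, puller_grip, puller_hook, rack_bar, salt, spice, trivet_top
```

Run:
```python
from h import *
import json
D={}
for c in ['scene','side','wrist']:
    P=camera_params(c); T=np.array(P['camera_from_world']); print(c,np.round(-T[:3,:3].T@T[:3,3],3),np.round(T[2,:3],2),np.round(P['K'][0][0]),P['dist_coeffs'])
    save(c,c+'0'); D[c]={'P':{k:np.array(v).tolist() for k,v in P.items()}}
    for n in ['oven','rack_bar','dish','puller_grip','puller_hook','trivet_top','spice','salt']:
        r=tip_of(c,n); D[c][n]=[(np.array(x['at']).tolist(),float(x['confidence'])) for x in r]
        print(n,[(np.round(x['at'],1).tolist(),round(x['confidence'],2)) for x in r[:3]])
json.dump(D,open('d0.json','w'))
print(read_time_s(), read_tcp_rot(), read_eef_pos())
Z=dict(oven=0,rack_bar=.1,dish=.102,puller_grip=.013,puller_hook=0,trivet_top=.009,spice=0,salt=0)
for n in Z:
    rs=[]
    for c in D:
        if c!='P' and D[c][n]:
            uv=D[c][n][0][0]; rs.append(ray(c,uv,D[c]['P'])); print(n,c,np.round(onz(c,uv,Z[n],D[c]['P']),4))
    if len(rs)>1: p,e=tri(rs); print('   tri',np.round(p,4),np.round(e,4))
```

```text
scene [-0.792  0.95   1.126] [ 0.72 -0.45 -0.53] 494.0 [-0.17724431  0.          0.          0.          0.        ]
oven [([260.6, 195.5], 0.91)]
rack_bar [([259.2, 175.0], 0.46)]
dish [([249.5, 161.5], 0.56)]
puller_grip [([227.6, 245.9], 0.73), ([261.1, 195.7], 0.56)]
puller_hook [([190.7, 230.7], 0.83)]
trivet_top [([348.9, 182.3], 0.67)]
spice [([162.8, 254.8], 0.56)]
salt [([328.6, 167.1], 0.6)]
side [-0.178 -1.383  0.903] [ 0.42  0.8  -0.43] 467.0 [-0.13406953  0.          0.          0.          0.        ]
oven [([273.5, 222.2], 0.83)]
rack_bar [([280.0, 198.3], 0.64), ([297.1, 192.9], 0.55)]
dish [([297.7, 196.1], 0.47)]
puller_grip [([193.4, 201.2], 0.74)]
puller_hook [([218.7, 192.4], 0.66), ([273.7, 225.0], 0.64)]
trivet_top [([298.7, 278.7], 0.89)]
spice [([187.7, 183.5], 0.58), ([276.1, 199.3], 0.24)]
salt [([336.3, 267.7], 0.81)]
wrist [0.15  0.638 0.375] [ 0.29 -0.1  -0.95] 300.0 [0.00127421 0.         0.         0.         0.        ]
oven []
rack_bar []
dish []
puller_grip []
puller_hook []
trivet_top []
spice [([258.9, 324.3], 0.59)]
salt []
1.45 [ 1.74459899e-01 
[... 401 characters left out ...]
5 0.0237 0.1002] [0.0101 0.0101]
puller_grip scene [0.424  0.3169 0.013 ]
puller_grip side [0.4139 0.3092 0.013 ]
   tri [0.4194 0.3173 0.0118] [0.004 0.004]
puller_hook scene [0.5873 0.3858 0.    ]
puller_hook side [0.5564 0.3683 0.    ]
   tri [ 0.5715  0.3881 -0.0013] [0.0111 0.0111]
trivet_top scene [ 0.5409 -0.3451  0.009 ]
trivet_top side [ 0.5255 -0.357   0.009 ]
   tri [ 0.5368 -0.3461  0.0045] [0.0062 0.0062]
spice scene [0.5098 0.5308 0.    ]
spice side [0.4635 0.5199 0.    ]
spice wrist [0.4745 0.5277 0.    ]
   tri [0.4758 0.5321 0.0055] [0.0189 0.0137 0.0059]
salt scene [ 0.7022 -0.3613  0.    ]
salt side [ 0.6811 -0.3504 -0.    ]
   tri [ 0.6847 -0.3503  0.0053] [0.0064 0.0064]
```

View pics/scene0.png

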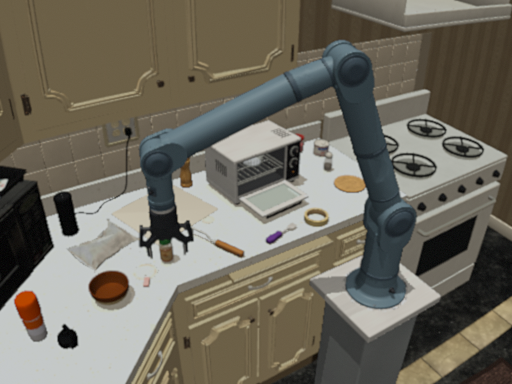

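View pics/side0.png

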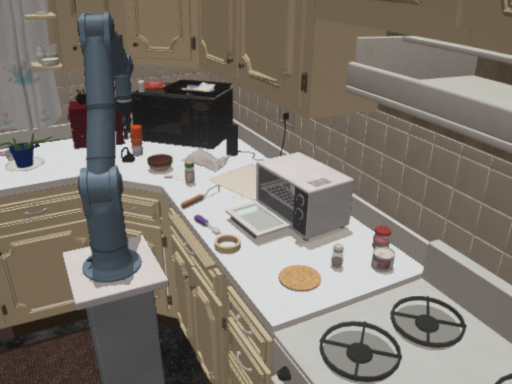

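View pics/wrist0.png

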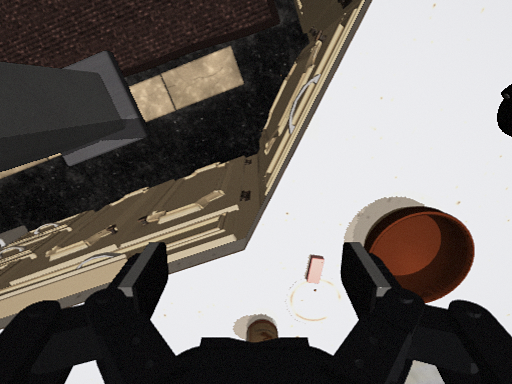

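```bash
cat >> h.py <<'E'
from scipy.spatial.transform import Rotation as Rot
def quat(zdir,xdir):
    z=np.array(zdir,float); z/=np.linalg.norm(z); x=np.array(xdir,float); x-=z*(x@z); x/=np.linalg.norm(x)
    return Rot.from_matrix(np.column_stack([x,np.cross(z,x),z])).as_quat()
def down(yaw_deg): # tool z down, tool x at heading yaw
    a=np.radians(yaw_deg); return quat([0,0,-1],[np.cos(a),np.sin(a),0])
E
python3 - <<'E'
from h import *
for n,p,q in [('pull0',[.51,.357,.30],down(203.5)),('pull180',[.51,.357,.30],down(23.5)),('oven up',[.42,.03,.25],quat([.8,0,-.6],[.6,0,.8])),('oven dn',[.42,.03,.25],quat([.8,0,-.6],[-.6,0,-.8])),('hookA',[.45,.03,.105],down(180)),('hookB',[.45,.03,.105],down(0)),('hookA2',[.42,.03,.105],down(180)),('triv',[.42,-.24,.03],down(-33)),('triv2',[.42,-.24,.03],down(147))]:
    r=inverse_kinematics(p,q); print(n,None if r is None else np.round(r,2))
P=camera_params('scene')
for uv in [(316,216),(283,233),(329,160)]: print(np.round(onz('scene',uv,0.01),3))
E
```

```text
pull0 [-0.78  0.29  0.13  1.62 -0.04  1.23  1.34]
pull180 [-1.13  0.32  0.57  1.63 -0.18  1.24 -1.69]
oven up None
oven dn None
hookA [-0.67  0.23  0.56  2.2  -0.18  0.75  1.58]
hookB [-0.87  0.27  0.79  2.21 -0.29  0.76 -1.46]
hookA2 [-0.7   0.17  0.57  2.27 -0.14  0.73  1.54]
triv [-0.35  0.61  0.93  2.16 -0.76  0.73 -1.05]
triv2 [-0.    0.45  0.5   2.15 -0.37  0.62  1.75]
[ 0.413 -0.068  0.01 ]
[0.389 0.103 0.01 ]
[ 0.74  -0.393  0.01 ]
```

```bash
python3 -c "
import cv2
a=cv2.imread('pics/scene0.png')[110:270,150:380]; cv2.imwrite('pics/s0c.png',cv2.resize(a,None,fx=3.4,fy=3.4,interpolation=cv2.INTER_CUBIC))
a=cv2.imread('pics/side0.png')[140:300,170:370]; cv2.imwrite('pics/d0c.png',cv2.resize(a,None,fx=3.7,fy=3.7,interpolation=cv2.INTER_CUBIC))
"
```

```text
(no output)
```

View pics/s0c.png

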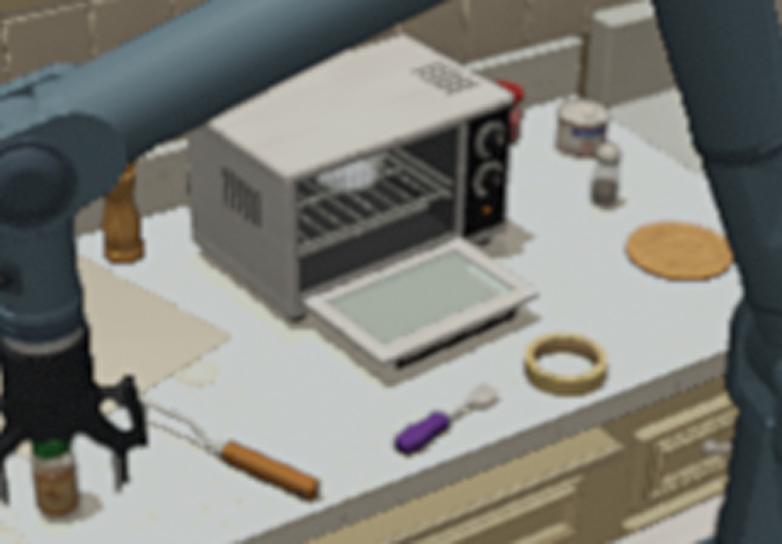

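View pics/d0c.png

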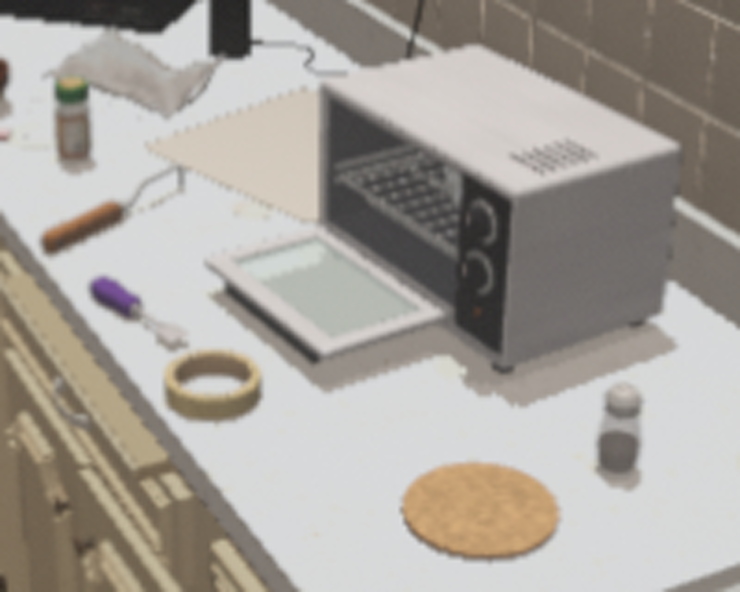

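```bash
cat > fit.py <<'E'
from h import *
from scipy.optimize import least_squares
B={'tfl':(0,.17,.213),'tfr':(0,-.17,.213),'tbr':(.22,-.17,.213),'tbl':(.22,.17,.213),'dfl':(-.156,.118,.043),'dfr':(-.156,-.118,.043)}
S={'tfl':(290,178),'tfr':(510,95),'tbl':(200,125),'dfl':(390,360),'dfr':(535,297)}
D={'tfl':(322,88),'tfr':(513,195),'tbr':(678,148),'tbl':(475,45),'dfl':(208,262),'dfr':(320,352)}
PS,PD=camera_params('scene'),camera_params('side')
def w(x,p):
    p=np.array(p); c,s=np.cos(x[2]),np.sin(x[2]); return np.array([x[0]+c*p[0]-s*p[1],x[1]+s*p[0]+c*p[1],p[2]])
def f(x):
    r=[]
    for k,v in S.items(): r+=list(proj('scene',w(x,B[k]),PS)[0]-(np.array(v)/3.4+[150,110]))
    for k,v in D.items(): r+=list(proj('side',w(x,B[k]),PD)[0]-(np.array(v)/3.7+[170,140]))
    return np.array(r)
s=least_squares(f,[.65,.03,0],loss='soft_l1')
print(s.x,np.degrees(s.x[2])); print(np.round(f(s.x).reshape(-1,2),1))
E
python3 fit.py
```

```text
[0.64550672 0.00558901 0.04957181] 2.840255484395605
[[-2.9 -0.9]
 [ 2.8  1.4]
 [-4.8 -7.3]
 [ 1.9 -1.9]
 [ 7.2 -2.2]
 [-2.  -4.1]
 [-4.6 -1.3]
 [-1.  -0.6]
 [ 1.3 -1.3]
 [ 0.6 -0.1]
 [ 0.4  2.7]]
```

```bash
sed -i "s/\.17,\.213/.135,.213/g; s/-\.135,\.213/-.205,.213/g" fit.py; grep ^B fit.py; python3 fit.py
```

```text
B={'tfl':(0,.135,.213),'tfr':(0,-.205,.213),'tbr':(.22,-.205,.213),'tbl':(.22,.135,.213),'dfl':(-.156,.118,.043),'dfr':(-.156,-.118,.043)}
[0.6448017  0.02825541 0.09882261] 5.662118449808634
[[ 0.8 -1.1]
 [ 3.5 -0.3]
 [-3.7 -6.8]
 [-0.6 -0. ]
 [ 3.2 -1.8]
 [-1.8 -2.8]
 [-0.1 -0.6]
 [ 1.3 -1. ]
 [ 0.2 -0.9]
 [-2.2 -1.3]
 [-0.2  0.3]]
```

Run:
```python
from h import *
move_ptp([.50,.355,.30],down(203.5)); print(read_time_s())
P=camera_params('wrist'); save('wrist','w1')
for n in ['puller_grip','puller_hook','spice']:
    for x in tip_of('wrist',n): print(n,np.round(x['at'],1),round(x['confidence'],2),np.round(onz('wrist',x['at'],{'puller_grip':.013,'puller_hook':0,'spice':0}[n],P),4))
```

```text
2.8667
puller_grip [254.   82.3] 0.94 [0.4181 0.3221 0.013 ]
puller_hook [367.1 180.7] 0.72 [0.4765 0.53   0.    ]
```

View pics/w1.png

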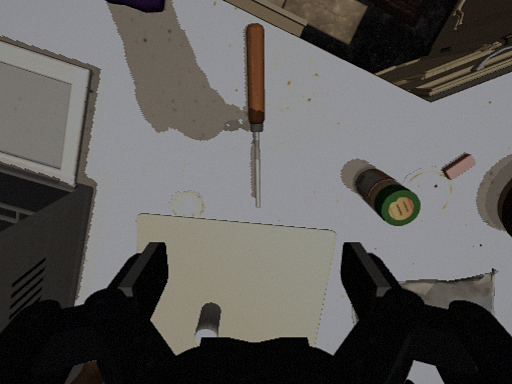

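Run:
```python
from h import *
P=camera_params('wrist')
im=cv2.imread('pics/w1.png'); c=im[15:215,215:305]; cv2.imwrite('pics/w1c.png',cv2.resize(c,None,fx=2.9,fy=2.9,interpolation=cv2.INTER_CUBIC))
# handle mask
hsv=cv2.cvtColor(im,cv2.COLOR_BGR2HSV); m=((hsv[...,0]<18)&(hsv[...,1]>110)); m[:, :235]=0; m[:,280:]=0; m[135:]=0; m[:20]=0
ys,xs=np.nonzero(m); print(len(xs),ys.min(),ys.max())
a=np.array([(np.mean(xs[ys==y]),y) for y in range(ys.min()+4,ys.max()-3)])
for y in (30,60,90,120): print(y,xs[ys==y].min(),xs[ys==y].max())
e0=onz('wrist',a[:20].mean(0),.02,P);e1=onz('wrist',a[-20:].mean(0),.02,P); print(e0,e1,np.degrees(np.arctan2(*(e1-e0)[[1,0]])))
print('ends',onz('wrist',(a[0][0],ys.min()),.013,P),onz('wrist',(a[-1][0],ys.max()),.013,P))
print('hook',onz('wrist',(258.5,205),.03,P))
```

```text
1607 24 123
30 246 263
60 247 263
90 248 263
120 250 263
[0.37069507 0.30218513 0.02      ] [0.44817265 0.33756596 0.02      ] 24.54423384505257
ends [0.35619743 0.29532626 0.013     ] [0.46455574 0.34517012 0.013     ]
hook [0.56539435 0.3934075  0.03      ]
```

View pics/w1c.png

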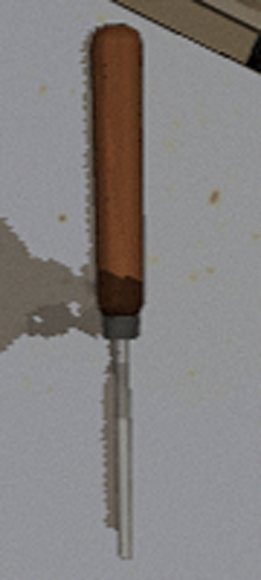

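Run:
```python
from h import *
a=np.radians(5); c,s=np.cos(a),np.sin(a)
def tilt(p): # tool z pitched p deg forward from down
    p=np.radians(p); return quat([np.sin(p)*c,np.sin(p)*s,-np.cos(p)],[-np.cos(p)*c,-np.cos(p)*s,-np.sin(p)])
for t in (15,20,25,30):
    print(t,inverse_kinematics([.47,.02,.28],tilt(t)))
for t in (25,20,15):
    if inverse_kinematics([.47,.02,.28],tilt(t)) is not None:
        move_ptp([.47,.02,.28],tilt(t)); break
print(t,read_time_s(),read_eef_pos())
P=camera_params('wrist'); print(-np.array(P['camera_from_world'])[:3,:3].T@np.array(P['camera_from_world'])[:3,3]); save('wrist','w2')
Z=dict(oven=0,rack_bar=.1,dish=.102)
for n in Z:
    for x in tip_of('wrist',n): print(n,np.round(x['at'],1),round(x['confidence'],2),np.round(onz('wrist',x['at'],Z[n],P),4))
```

```text
15 [-0.57393085 -0.18226538  0.39545628  2.16379755  0.11947979  0.88808879
  1.41944989]
20 [-0.58764633 -0.23858616  0.39255668  2.22106383  0.17518439  0.79988693
  1.36823721]
25 [-0.58407277 -0.28922278  0.37578362  2.27815043  0.23472109  0.7097245
  1.31304963]
30 [-0.56569754 -0.33295888  0.34856776  2.33496826  0.29808843  0.61626586
  1.2532796 ]
25 4.3417 [0.47111707 0.0211742  0.28112784]
[0.34813632 0.01096589 0.36050978]
oven [253.  171.9] 0.91 [0.6511 0.0366 0.    ]
rack_bar [249.8 225.8] 0.65 [0.6622 0.0335 0.1   ]
dish [233.  268.9] 0.56 [0.7677 0.0154 0.102 ]
```

View pics/w2.png

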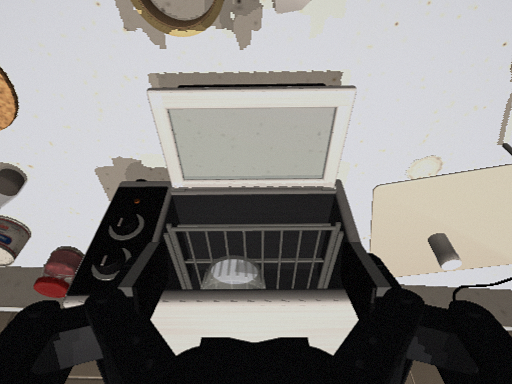

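Run:
```python
import cv2
im=cv2.imread('pics/w2.png'); cv2.imwrite('pics/w2c.png',cv2.resize(im[180:300,150:350],None,fx=4,fy=4,interpolation=cv2.INTER_CUBIC))
cv2.imwrite('pics/w2d.png',cv2.resize(im[70:200,140:365],None,fx=3.5,fy=3.5,interpolation=cv2.INTER_CUBIC))
```

```text
(no output)
```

View pics/w2c.png

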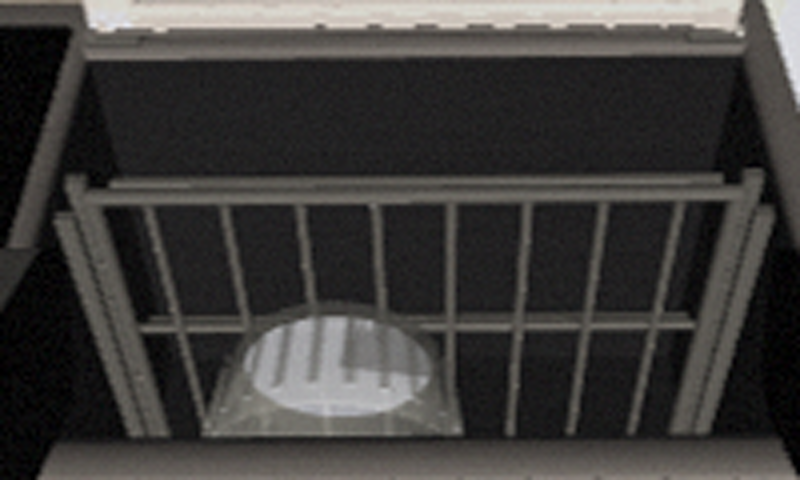

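View pics/w2d.png

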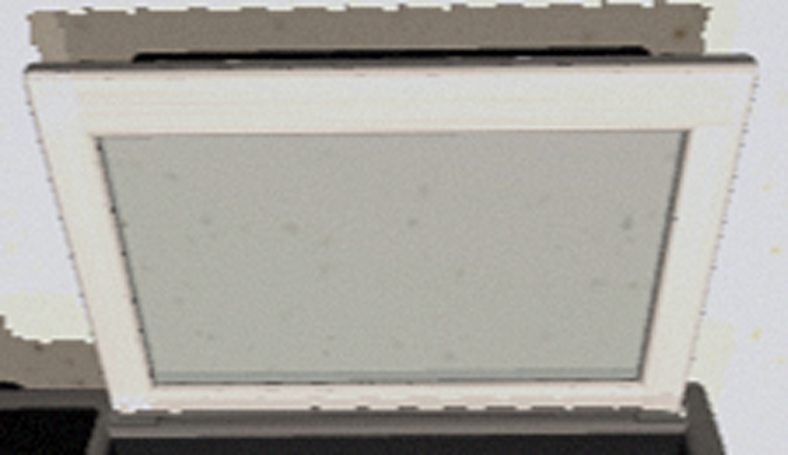

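```bash
cat > rackfit.py <<'E'
from h import *
P=camera_params('wrist')
C=lambda x,y:(150+x/4-.4,180+y/4-.4)
xs=[150,225,302,377,452,527,603,680]
pts=np.array([onz('wrist',C(x,197),.1,P) for x in xs]); print(np.round(np.linalg.norm(np.diff(pts,axis=0),axis=1),4))
p=np.polyfit(pts[:,1],pts[:,0],1); print('heading from bar line',np.degrees(np.arctan(-p[0])), 'span',np.linalg.norm(pts[-1]-pts[0]),.182)
print('mid(all)',pts.mean(0),'mid(4,5)',pts[3:5].mean(0))
# bar left/right ends row slope
for x,y in [(110,199),(735,193),(110,183),(720,180)]: print((x,y),np.round(onz('wrist',C(x,y),.1,P),4))
# wire far points
for a,b in [((150,205),(208,433)),((452,205),(445,320)),((527,205),(511,433)),((603,205),(572,433)),((680,205),(632,433)),((225,205),(247,320))]:
    u,v=onz('wrist',C(*a),.1,P),onz('wrist',C(*b),.1,P); print('wire heading',np.round(np.degrees(np.arctan2(*(v-u)[[1,0]])),2),np.round(np.linalg.norm(u-v),3))
E2=lambda x,y:(140+x/3.5-.4,70+y/3.5-.4)
q={k:onz('wrist',E2(*v),.043,P) for k,v in dict(fr=(27,70),fl=(757,62),br=(113,408),bl=(684,410)).items()}
for k in q: print(k,np.round(q[k],4))
d=q['fl']-q['fr']; print('door width',np.linalg.norm(d),np.degrees(np.arctan2(-d[0],d[1]))); d=(q['bl']+q['br']-q['fl']-q['fr'])/2; print(np.linalg.norm(d),np.degrees(np.arctan2(d[1],d[0])))
for xy in [(335,302),(335,320),(430,365),(245,365)]: print('dish',np.round(onz('wrist',C(*xy),.104,P),4))
E
python3 rackfit.py
```

```text
[0.0255 0.0262 0.0255 0.0255 0.0255 0.0258 0.0262]
heading from bar line 5.208782403908506 span 0.1802163799513224 0.182
mid(all) [0.66663406 0.03839181 0.1       ] mid(4,5) [0.66663557 0.03840033 0.1       ]
(110, 199) [ 0.6771 -0.0648  0.1   ]
(735, 193) [0.6547 0.1463 0.1   ]
(110, 183) [ 0.6686 -0.0641  0.1   ]
(720, 180) [0.6484 0.1395 0.1   ]
wire heading 5.69 0.155
wire heading 4.06 0.069
wire heading 6.16 0.155
wire heading 6.24 0.155
wire heading 6.04 0.155
wire heading 5.84 0.069
fr [ 0.5057 -0.0939  0.043 ]
fl [0.4822 0.1356 0.043 ]
br [ 0.651  -0.0807  0.043 ]
bl [0.6308 0.1535 0.043 ]
door width 0.23064502248084207 5.836982967496359
0.14778270493443238 6.041249887915201
dish [0.725  0.0141 0.104 ]
dish [0.7367 0.0146 0.104 ]
dish [0.7646 0.0532 0.104 ]
dish [ 0.7712 -0.0193  0.104 ]
```

Run:
```python
from h import *
q=down(205)
move_ptp([.4353,.3311,.13],q)
P=camera_params('wrist'); save('wrist','w3')
for n,z in [('puller_grip',.013),('puller_hook',0)]:
    for x in tip_of('wrist',n): print(n,np.round(x['at'],1),round(x['confidence'],2),np.round(onz('wrist',x['at'],z,P),4))
print(read_ft_force())
movel([.4353,.3311,.0235],q,speed=.1)
print(read_eef_pos(),read_ft_force(),read_time_s())
```

```text
puller_grip [257.  166.5] 0.97 [0.4192 0.325  0.013 ]
puller_hook [417.3 297.3] 0.18 [0.4771 0.5314 0.    ]
[-0.46352223 -0.27378605  0.04962292]
[0.43593683 0.33158992 0.02422098] [-0.46811648  0.12134139 -0.05845006] 7.2167
```

View pics/w3.png

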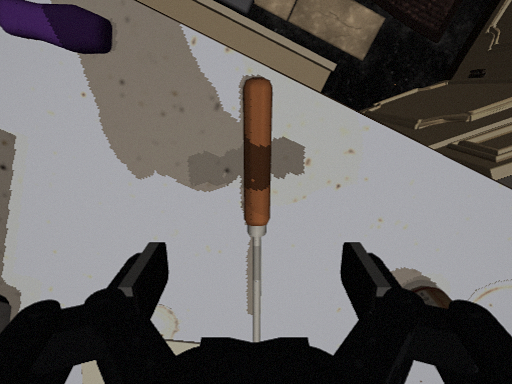

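```bash
python3 - <<'E'
from h import *
move_gripper(0.0,70); print(read_finger_gap(),read_ft_force(),read_eef_pos())
p=read_eef_pos(); movel([p[0],p[1],.16],down(205),speed=.12)
print(read_finger_gap(),read_ft_force(),read_ft_torque(),read_time_s())
D={}
for c in ['scene','side','wrist']:
    save(c,c+'4'); 
    for n in ['puller_grip','puller_hook']:
        for x in tip_of(c,n)[:2]: print(c,n,np.round(x['at'],1),round(x['confidence'],2))
f=np.array([np.cos(np.radians(25)),np.sin(np.radians(25)),0]); t=np.array(read_eef_pos()); h=t+.142*f-[0,0,.023]
for c in ['scene','side']: print(c,'expected hook',proj(c,h))
E
python3 -c "
import cv2
a=cv2.imread('pics/scene4.png')[150:270,130:270]; b=cv2.imread('pics/side4.png')[120:240,150:290]
import numpy as np
cv2.imwrite('pics/c4.png',cv2.resize(np.hstack([a,b]),None,fx=2.8,fy=2.8,interpolation=cv2.INTER_CUBIC))"
```

```text
0.020186939469659305 [-1.00468241  0.60368191  2.77227483] [0.43567411 0.33144127 0.02392844]
0.020584870009404302 [-0.38915408  1.07684974 -1.2083858 ] [2.53992996e-02 2.09448773e-02 9.46487928e-07] 9.1167
scene puller_grip [225.9 216.6] 0.73
scene puller_hook [189.  199.9] 0.79
scene puller_hook [258.5 195.2] 0.67
side puller_hook [216.6 163.6] 0.43
wrist puller_grip [254.4 218.9] 0.72
scene expected hook [[189.54303744 203.93519581]]
side expected hook [[217.7345316  162.09488422]]
```

View pics/c4.png

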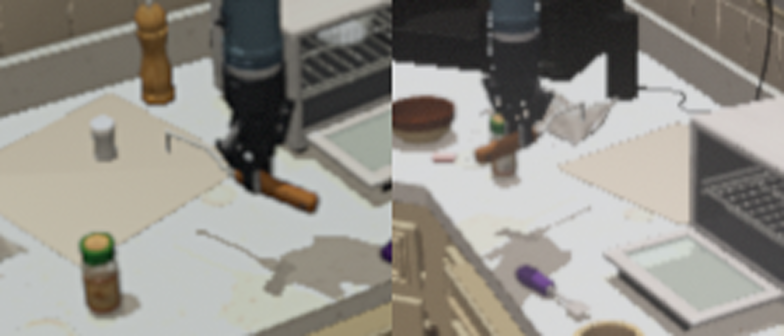

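View pics/wrist4.png

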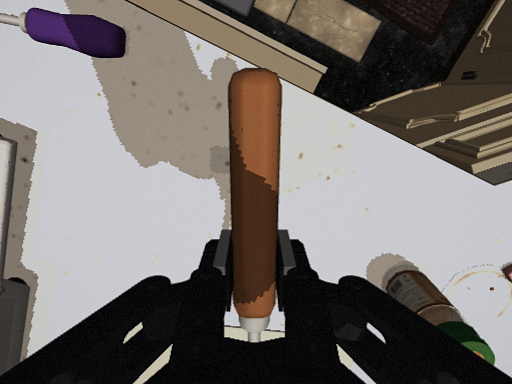

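```bash
cat >> h.py <<'E'
HD=5.9; f=np.array([np.cos(np.radians(HD)),np.sin(np.radians(HD)),0]); B=np.array([.6666,.0384,0]); L=.142; TZ=.0239
QH=down(180+HD)
def tcp(d,ztip,lat=0): # hook centre d behind bar(start), lateral lat to left
    p=B+(d-L)*f+lat*np.array([-f[1],f[0],0]); p[2]=ztip+TZ; return p
E
python3 - <<'E'
from h import *
print('handle end dist',onz('wrist',(255,69),.155),read_eef_pos(), np.linalg.norm((onz('wrist',(255,69),.155)-read_eef_pos())[:2]))
print(tcp(-.11,.115),inverse_kinematics(tcp(-.11,.115),QH))
move_ptp(tcp(-.11,.14),QH); movel(tcp(-.11,.115),QH); print(read_eef_pos(),read_time_s())
movel(tcp(.014,.115),QH,speed=.08); print(read_eef_pos(),read_time_s(),read_ft_force())
for c in ['scene','side','wrist']:
    save(c,c+'5')
    for n in ['puller_hook','rack_bar']:
        for x in tip_of(c,n)[:2]: print(c,n,np.round(x['at'],1),round(x['confidence'],2))
t=np.array(read_eef_pos()); h=t+L*f-[0,0,TZ]
for c in ['scene','side']: print(c,'expected hook',proj(c,h),'bar',proj(c,B+[0,0,.1]))
E
python3 -c "
import cv2
import numpy as np
a=cv2.imread('pics/scene5.png')[130:250,200:330]; b=cv2.imread('pics/side5.png')[140:260,210:340]
cv2.imwrite('pics/c5.png',cv2.resize(np.hstack([a,b]),None,fx=3,fy=3,interpolation=cv2.INTER_CUBIC))"
```

```text
handle end dist [0.35711563 0.29595048 0.155     ] [0.43564852 0.33140583 0.15985433] 0.08616552543239836
[0.41593489 0.01249628 0.1389    ] [-0.47335729  0.08366767  0.3585162   2.24804981 -0.04028371  0.81557747
  1.58540009]
[0.41552788 0.01365187 0.13835467] 11.1
[0.53875074 0.02515292 0.1388507 ] 12.8 [-0.00241561 -0.24135931 -0.86986152]
scene puller_hook [255.5 168.9] 0.77
scene rack_bar [260.4 174.3] 0.56
side puller_hook [281.6 195.2] 0.81
side rack_bar [277.9 201. ] 0.59
scene expected hook [[256.80618709 169.74971903]] bar [[258.85571011 174.34703073]]
side expected hook [[280.17405382 192.60605175]] bar [[277.15592585 196.84190459]]
```

View pics/c5.png

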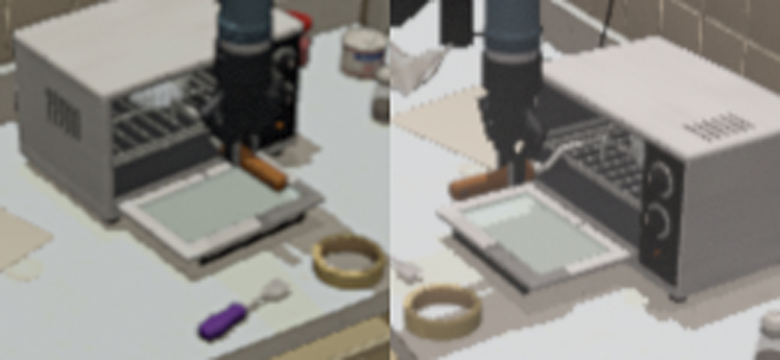

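View pics/wrist5.png

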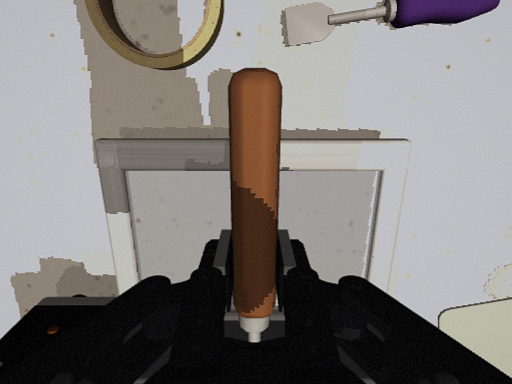

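```bash
python3 - <<'E'
from h import *
q=[onz('wrist',u,.043) for u in [(97,140.5),(410,140.5)]]; m=(q[0]+q[1])/2-B; print('door front rel: along',m@f,'lat',m@np.array([-f[1],f[0],0]),np.linalg.norm(q[1]-q[0]), np.degrees(np.arctan2(-(q[1]-q[0])[0],(q[1]-q[0])[1])))
F0=np.array(read_ft_force())
for z in (.105,.098,.090,.083):
    movel(tcp(.014,z),QH,speed=.05); F=np.array(read_ft_force())-F0; print(z,np.round(F,2),np.round(np.array(read_eef_pos())-tcp(.014,z),4))
    if abs(F).max()>4: break
print(read_time_s())
for c in ['scene','side']:
    save(c,c+'6')
E
python3 -c "
import cv2
import numpy as np
a=cv2.imread('pics/scene6.png')[140:210,220:310]; b=cv2.imread('pics/side6.png')[165:235,240:330]
cv2.imwrite('pics/c6.png',cv2.resize(np.hstack([a,b]),None,fx=4.4,fy=4.4,interpolation=cv2.INTER_CUBIC))"
```

```text
door front rel: along -0.1710783096396071 lat 0.0004334843491772179 0.22992352402252966 5.955065876565337
0.105 [-0.35 -2.03 -0.33] [-0.0007 -0.0001 -0.0008]
0.098 [-1.07 -1.03  0.36] [-0.0005 -0.     -0.0005]
0.09 [-0.42 -1.23 -0.52] [-0.0005 -0.     -0.0005]
0.083 [-0.33 -0.43 -0.59] [-0.0005 -0.     -0.0005]
14.4917
```

View pics/c6.png

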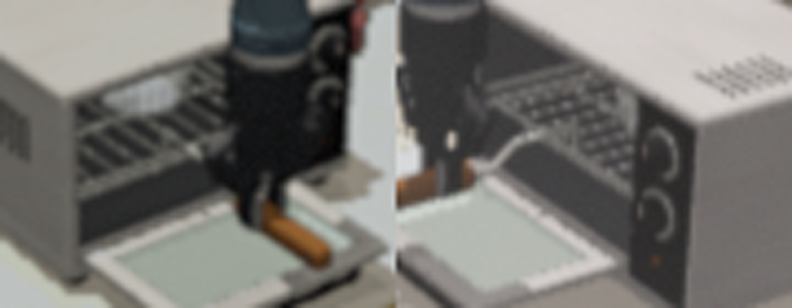

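```bash
cat >> h.py <<'E'
def ff(n=8):
    r=[]
    for _ in range(n): r.append(read_ft_force()); pause(.01)
    return np.mean(r,0)
E
python3 - <<'E'
from h import *
t0=read_time_s(); F0=ff(); print(read_time_s()-t0,np.round(F0,2))
for d in (.008,.003,-.010,-.025):
    movel(tcp(d,.083),QH,speed=.03); F=ff()-F0; print(d,np.round(F@f,2),np.round(F,2))
    if F@f>10: break
print(read_time_s())
for c in ['scene','side']:
    save(c,c+'7')
    print([(np.round(x['at'],1),round(x['confidence'],2)) for x in tip_of(c,'rack_bar')[:2]], proj(c,B+[0,0,.1]))
E
python3 -c "
import cv2
import numpy as np
a=cv2.imread('pics/scene7.png')[140:230,210:310]; b=cv2.imread('pics/side7.png')[155:245,230:330]
cv2.imwrite('pics/c7.png',cv2.resize(np.hstack([a,b]),None,fx=4,fy=4,interpolation=cv2.INTER_CUBIC))"
```

```text
0.0666000000000011 [-0.01 -0.1  -1.27]
0.008 -0.07 [-0.08  0.05  0.17]
0.003 0.48 [0.46 0.18 0.47]
-0.01 0.33 [0.29 0.39 0.39]
-0.025 0.03 [-0.02  0.53  0.  ]
16.825
[(array([265.3, 176.6]), 0.71)] [[258.85571011 174.34703073]]
[(array([273.2, 201.7]), 0.63)] [[277.15592585 196.84190459]]
```

View pics/c7.png

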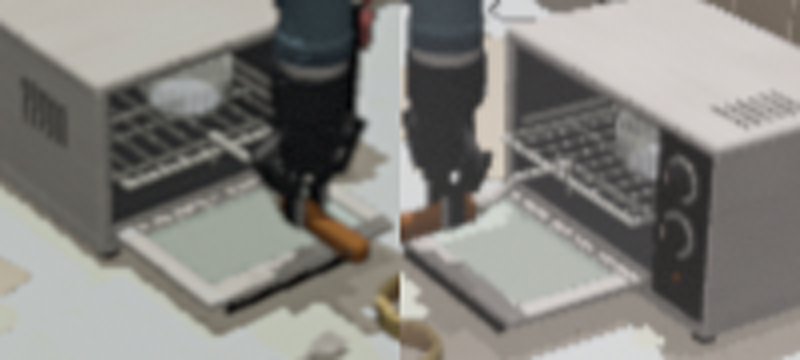

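```bash
python3 - <<'E'
from h import *
F0=np.array([-.01,-.1,-1.27])
movel(tcp(-.078,.083),QH,speed=.05); F=ff()-F0; print(np.round(F,2))
d=-.078
while d>-.106:
    d-=.003; movel(tcp(d,.083),QH,speed=.03); F=ff()-F0; print(round(d,3),np.round(F@f,2),np.round(F,2),np.round((np.array(read_eef_pos())-tcp(d,.083))@f,4))
    if F@f>6: break
print(read_time_s(),read_finger_gap())
for c in ['scene','side','wrist']:
    save(c,c+'8')
    print([(np.round(x['at'],1),round(x['confidence'],2)) for x in tip_of(c,'rack_bar')[:2]], proj(c,B+[0,0,.1]-.0945*f))
E
python3 -c "
import cv2
import numpy as np
a=cv2.imread('pics/scene8.png')[140:240,210:320]; b=cv2.imread('pics/side8.png')[155:255,220:330]
cv2.imwrite('pics/c8.png',cv2.resize(np.hstack([a,b]),None,fx=3.6,fy=3.6,interpolation=cv2.INTER_CUBIC))"
```

```text
[0.8  0.12 0.44]
-0.081 0.74 [ 0.71  0.38 -0.26] -0.0004
-0.084 0.45 [ 0.47 -0.15  0.39] -0.0003
-0.087 1.06 [1.05 0.13 0.52] -0.0003
-0.09 4.15 [ 4.13  0.37 -0.99] 0.001
-0.093 9.36 [ 9.33  0.74 -4.36] 0.0036
19.8833 0.020752272808138485
[(array([274.7, 184.6]), 0.67)] [[273.50023571 184.28403022]]
[(array([258.4, 206.2]), 0.85)] [[257.11830091 202.46401805]]
[] [[252.45570455 442.14498812]]
```

View pics/c8.png

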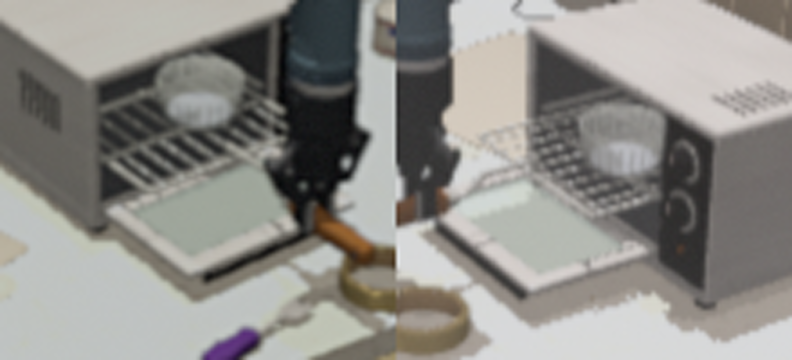

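View pics/wrist8.png

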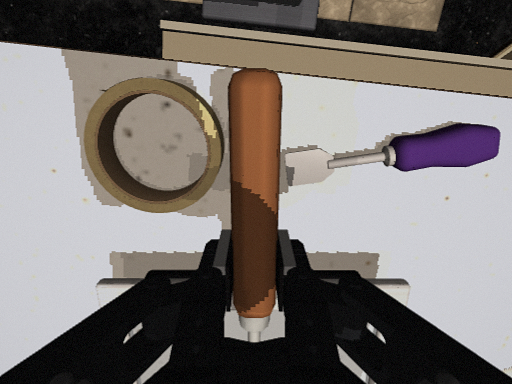

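Run:
```python
from h import *
print('edge',np.round([onz('wrist',u,0) for u in [(165,60),(505,97),(20,45)]],3))
movel(tcp(-.079,.083),QH,speed=.04); print(np.round(ff(),2))
p=tcp(-.079,.083)
for z in (.095,.105,.125):
    movel(tcp(-.079,z),QH,speed=.06); print(z,np.round(ff(5),2))
movel(tcp(-.079,.277),QH,speed=.15); print(read_time_s(),read_eef_pos())
for hd in (-30,-45,-60):
    r=inverse_kinematics([.53,-.33,.30],down(180+hd)); print(hd,None if r is None else np.round(r,2))
    ff_=np.array([np.cos(np.radians(hd)),np.sin(np.radians(hd)),0]); t=np.array([.536,-.348,0.035])-.142*ff_; r=inverse_kinematics(t,down(180+hd)); print(t,None if r is None else np.round(r,2),'tail',t-.088*ff_)
save('scene','scene9'); save('side','side9')
for c in ['scene','side']: print([(np.round(x['at'],1),round(x['confidence'],2)) for x in tip_of(c,'rack_bar')[:2]], proj(c,B+[0,0,.1]-.0945*f)) if read_camera(c) is not None else 0
```

```text
edge [[ 0.346 -0.058  0.   ]
 [ 0.345  0.192  0.   ]
 [ 0.346 -0.159 -0.   ]]
[-0.09  0.07 -1.11]
0.095 [-0.08 -0.16 -1.44]
0.105 [ 0.23  0.08 -1.03]
0.125 [ 0.07  0.05 -1.16]
23.1917 [0.44595868 0.01554708 0.29976281]
-30 [-0.12  0.37  0.78  1.64 -0.27  1.25  1.76]
[ 0.41302439 -0.277       0.035     ] [-0.19  0.57  0.82  2.13 -0.64  0.71  2.11] tail [ 0.33681416 -0.233       0.035     ]
-45 [-0.11  0.36  0.77  1.64 -0.26  1.25  1.49]
[ 0.43559084 -0.24759084  0.035     ] [-0.15  0.52  0.69  2.12 -0.52  0.68  1.67] tail [ 0.37336544 -0.18536544  0.035     ]
-60 [-0.1   0.36  0.75  1.63 -0.26  1.25  1.23]
[ 0.465      -0.22502439  0.035     ] [-0.12  0.51  0.58  2.08 -0.44  0.68  1.27] tail [ 0.421      -0.14881416  0.035     ]
[(array([275.3, 184.5]), 0.61), (array([350.2, 180.7]), 0.57)] [[273.50023571 184.28403022]]
[(array([257.8, 204.9]), 0.77)] [[257.11830091 202.46401805]]
```

View pics/scene9.png

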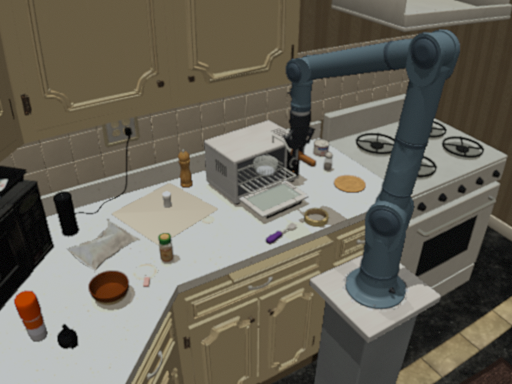

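Run:
```python
from h import *
move_ptp([.53,-.33,.30],down(130)); print(read_time_s(),read_eef_pos())
P=camera_params('wrist'); im=save('wrist','w10')
for x in tip_of('wrist','trivet_top'): print(np.round(x['at'],1),round(x['confidence'],2),np.round(onz('wrist',x['at'],.009,P),4))
for c in ('scene','side'):
    save(c,c+'10')
    for n in ('trivet_top','rack_bar','dish'):
        for x in tip_of(c,n)[:1]: print(c,n,np.round(x['at'],1),round(x['confidence'],2),np.round(onz(c,x['at'],.009),4))
```

```text
24.825 [ 0.53106822 -0.32739416  0.29960085]
scene trivet_top [349.7 183.1] 0.6 [ 0.534  -0.3438  0.009 ]
scene rack_bar [271.9 184.5] 0.58 [ 0.6956 -0.0462  0.009 ]
scene dish [265.2 168.4] 0.95 [ 0.8261 -0.0946  0.009 ]
side trivet_top [299.  275.6] 0.86 [ 0.5355 -0.3428  0.009 ]
side rack_bar [257. 204.] 0.65 [0.6505 0.176  0.009 ]
side dish [279.9 202.8] 0.62 [0.744  0.1438 0.009 ]
```

View pics/w10.png

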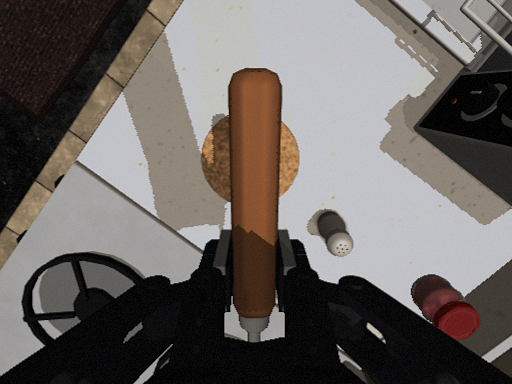

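Run:
```python
from h import *
for u in [(250.5,158),(202,158),(299,158)]: print(np.round(onz('wrist',u,.009),4))
print(np.round(onz('wrist',(75,162),0),3),np.round(onz('wrist',(205,250),0),3))
```

```text
[ 0.5346 -0.3419  0.009 ]
[ 0.4822 -0.386   0.009 ]
[ 0.5869 -0.2979  0.009 ]
[ 0.345 -0.512  0.   ] [ 0.576 -0.505  0.   ]
```

```bash
cat >> h.py <<'E'
HP=np.radians(-50); u=np.array([np.cos(HP),np.sin(HP),0]); PT=np.radians(2.24)
up_=np.array([*(np.cos(PT)*u[:2]),np.sin(PT)]); zt=np.array([*(np.sin(PT)*u[:2]),-np.cos(PT)])
QP=quat(zt,-up_)
def place(zt_): return np.array([.534,-.342,zt_])-L*up_-TZ*zt
E
python3 - <<'E'
from h import *
print(place(.01))
move_ptp(place(.12),QP); movel(place(.03),QP,speed=.12); F0=ff(); print(np.round(F0,2),read_time_s())
for z in (.016,.013,.011,.010,.009,.008):
    movel(place(z),QP,speed=.03); F=ff()-F0; print(z,np.round(F,2),np.round(np.array(read_eef_pos())-place(z),4))
    if F[2]>1.5: break
print(read_time_s()); save('side','side11'); save('scene','scene11')
E
python3 -c "
import cv2
import numpy as np
a=cv2.imread('pics/scene11.png')[130:230,270:390]; b=cv2.imread('pics/side11.png')[220:320,230:350]
cv2.imwrite('pics/c11.png',cv2.resize(np.hstack([a,b]),None,fx=3.3,fy=3.3,interpolation=cv2.INTER_CUBIC))"
```

```text
[ 0.44219345 -0.23258922  0.02833161]
[-0.09 -0.07 -1.39] 27.1333
0.016 [-0.06  0.16  0.18] [ 0.     -0.0001 -0.    ]
0.013 [0.11 0.02 0.25] [-0.     -0.     -0.0001]
0.011 [0.07 0.19 0.15] [-0.      0.     -0.0001]
0.01 [ 0.13 -0.07  0.25] [-0. -0. -0.]
0.009 [ 0.02 -0.16  0.26] [-0. -0. -0.]
0.008 [-1.71  1.42  8.09] [ 0.0001 -0.0001  0.0007]
29.4
```

View pics/c11.png

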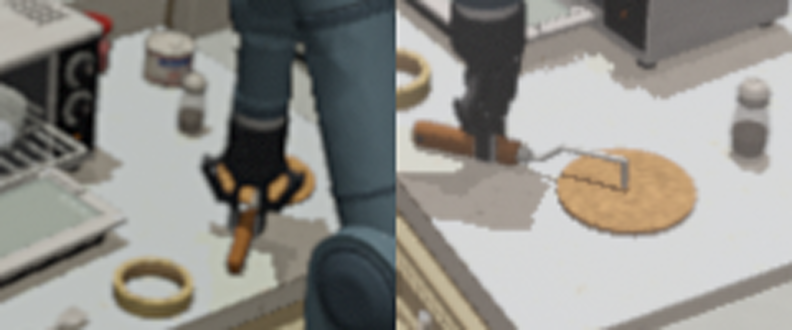

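```bash
python3 - <<'E'
from h import *
movel(place(.0087),QP,speed=.03); print(np.round(ff(),2))
move_gripper(.06); print(np.round(ff(),2),read_finger_gap())
movel(place(.0087)-.2*zt,QP,speed=.12); print(read_eef_pos(),read_time_s(),np.round(ff(),2))
P=camera_params('wrist'); 
for c in ['scene','side','wrist']:
    save(c,c+'12')
    for n,z in [('puller_grip',.016),('puller_hook',.009),('rack_bar',.1),('dish',.102)]:
        for x in tip_of(c,n)[:1]: print(c,n,np.round(x['at'],1),round(x['confidence'],2),np.round(onz(c,x['at'],z),4))
print(read_time_s())
E
python3 -c "
import cv2
import numpy as np
a=cv2.imread('pics/scene12.png')[130:240,210:390]; b=cv2.imread('pics/side12.png')[150:310,170:370]
cv2.imwrite('pics/c12.png',cv2.resize(a,None,fx=4,fy=4,interpolation=cv2.INTER_CUBIC));cv2.imwrite('pics/e12.png',cv2.resize(b,None,fx=3.6,fy=3.6,interpolation=cv2.INTER_CUBIC))"
```

```text
[-0.34 -0.29  1.75]
[ 0.19  0.38 -0.24] 0.060118206905308294
[ 0.43665322 -0.22641406  0.22615476] 32.1583 [0.03 0.14 0.2 ]
scene puller_grip [341.8 200.3] 0.44 [ 0.4397 -0.2199  0.016 ]
scene puller_hook [350.6 181.7] 0.69 [ 0.5409 -0.3549  0.009 ]
scene rack_bar [275.8 184.8] 0.85 [0.5648 0.023  0.1   ]
scene dish [264.5 170.8] 0.58 [0.6762 0.0054 0.102 ]
side puller_grip [251.2 263. ] 0.62 [ 0.4234 -0.218   0.016 ]
side puller_hook [297.  277.8] 0.64 [ 0.5231 -0.3503  0.009 ]
side rack_bar [260.  205.8] 0.69 [ 0.5695 -0.0009  0.1   ]
side dish [277.5 202.7] 0.63 [ 0.6403 -0.0103  0.102 ]
wrist puller_grip [253.4 147.6] 0.9 [ 0.4312 -0.2196  0.016 ]
wrist dish [253.7 265. ] 0.46 [ 0.4932 -0.2927  0.102 ]
32.975
```

View pics/c12.png

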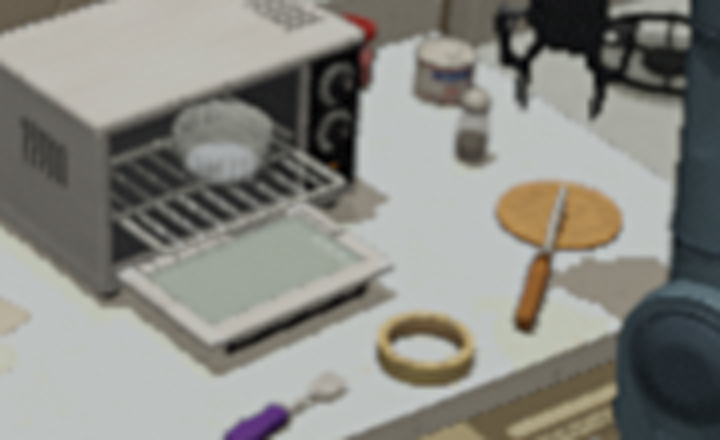

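View pics/e12.png

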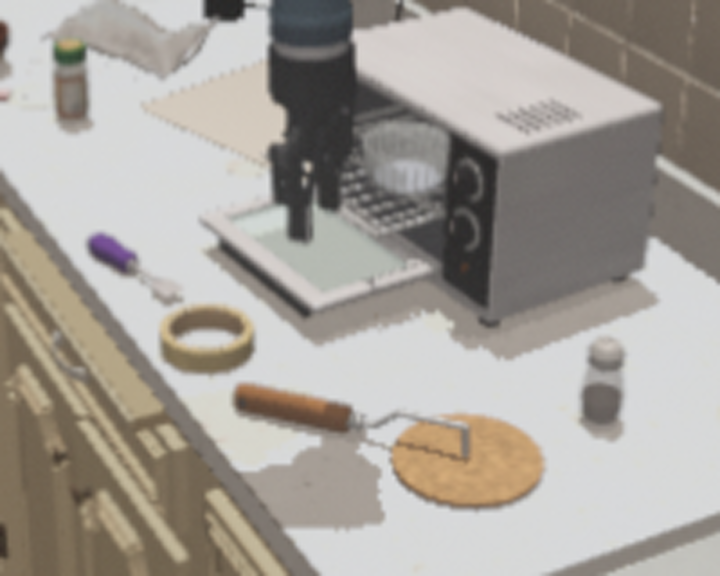

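View pics/wrist12.png

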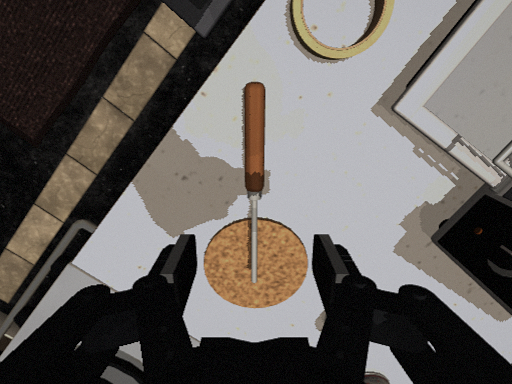

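Run:
```python
from h import *
a=np.radians(5.9); c,s=np.cos(a),np.sin(a); p=np.radians(15)
q=quat([np.sin(p)*c,np.sin(p)*s,-np.cos(p)],[-np.cos(p)*c,-np.cos(p)*s,-np.sin(p)])
move_ptp([.45,.015,.32],q); save('wrist','w13'); print(read_time_s(), proj('wrist',[B+[0,0,.1]-.0945*f+k*np.array([-f[1],f[0],0]) for k in (-.09,0,.09)]))
```

```text
34.0417 [[187.02509597 203.03765616]
 [255.62032927 202.91606123]
 [324.26923433 202.79654189]]
```

View pics/w13.png

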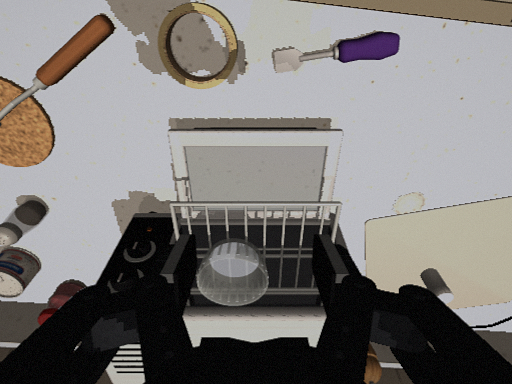

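Run:
```python
from h import *
sign_off(); print('ok')
```

```text
the job is handed in; nothing more can be done
ok
```

The rack is out to its stop with the dish standing on it, and the puller lies with its hook on the cork trivet. I handed the job in at about 34 s, inside the 48 s limit; sign-off reports no verdict.

- **Pull:** I gripped the puller by its handle, hooked it behind the middle of the front bar and drew the rack out. The force rose from about 1 N to 9 N at the distance I expected for the stop. Lifting the hook out again left no contact force.
- **Rack and dish:** After I let go, the wrist camera showed the bar within about one pixel (1–2 mm) of where full extension should put it. The dish was still upright.
- **Puller:** I set it down with its handle on the worktop and its hook end near the middle of the trivet. The trivet contact came where expected, and the camera views after release agree.
- **Other items:** In the last views the spice jar, the salt and the other items I could see stood where they were.
- **Disagreements:** The networks' points from the scene and side cameras were 1–2 cm off each other in places. I used my own measurements from the wrist camera for the rack bar and the trivet.
- **Not seen directly:** The rack's few newtons of sliding friction did not show in my force readings, which were taken at rest. I confirmed that the hook had caught the bar from the pictures.

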